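# Unlock the router's pallet: hold the catch, slide the bolt

### The arm

A 7-joint arm with a two-finger parallel gripper is mounted at the origin on the work surface. World frame = base frame: x ahead of the robot, y to its left, z up, the work surface at z = 0. Lengths are in m, angles in degrees, forces in N, time in s.
With the tool pointing down it reaches from about 0.4 to 0.85 m from the base axis. Payload 10.4 kg.
Tool frame: the origin (TCP) lies at the very end of the fingers, on their centre line; the grasp point (between the pads) lies 19 mm behind it; z points along the fingers, y is the line along which they close (so a half turn about z gives the same grasp; the last joint's range is limited). The gripper opens to 85 mm and grips with 20 to 120 N. Pads are 22 mm wide; open, the fingers measure 114 mm over their backs; the gripper's body (76 mm by 85 mm) begins 54 mm behind the grasp point. The pads swing forward as they close: fully open they stand 13 mm farther back than shut.
Start: joints at [62.876, 19.034, -3.707, 83.658, 1.238, 77.344, -5.071], TCP at [0.272, -0.563, 0.231] pointing down, gripper open.
Joint ranges: [-148.97, 148.97], [-28.65, 121.19], [-84.17, 76.75], [9.2, 138.47], [-72.65, 252.65], [3.7, 117.97], [-149.18, 149.18]. Speed limits (degrees/s): [127.2, 127.2, 159.86, 159.86, 180, 180, 180].

### API

Orientations are given as a 3x3 rotation matrix whose columns are the frame's x, y, z axes.
In Python, from cell import * gives the robot as it stands.
- The arm moves only by the tool arm_command, never from a script. Its argument "motion" is a list of rows, each an object of numbers: "jaw": the opening in per cent of the stroke, from 0 (shut) to 100 (fully open); "tx", "ty", "tz": the shift along the world's x, y, z each as a share of 0.04 m, from -1 to 1; "twist": the turn about the world's z as a share of 60 degrees, from -1 to 1. A call has 1 to 12 rows; each row shifts and turns the commanded pose from where the row before left it; what a row does not reach is not made up. A row lasts 1/10 s, in which the tool goes at most 50 mm and 8.59 degrees, less where a joint would pass 70% of its speed; a pose out of reach is approached as far as the arm can. A call with a number of a shift or a turn outside -1 to 1 is refused whole. A call with a gripper value outside its range is refused whole. The fingers move at their own pace and stop on an object; "grip_force" is the grip in N (left out, the last holds). Time passes only in rows, so rows that do not move let the fingers close. It gives the time, the measured TCP pose, the force, the opening and the grip force at its end, in the units of the state.
- read_state(): the state, without advancing time (a new reading comes with each control period).
- snapshot(name): name is "side" or "top"; returns the picture (384x512x3 uint8, red, green, blue); there is no depth.
- camera_model(name): a dict with "fx", "fy", "cx", "cy" (pixels), "eye" and "orientation" of the camera in the world. Camera axes: x right, y down, z forward; pixel columns grow to the right and rows downward; lengths in m; the calibration is good to about 2 mm. A picture is of the moment at which its call begins. camera_model takes no time and is no camera call.
- job_done(): hands the job in; it is judged then, once.
The state is a dict: "clock": time; "joint_positions": joint angles; "joint_velocities": joint speeds; "effort": joint torques, N m; "tool_pos": TCP position; "ee_rot": TCP orientation; "force": force on the tool from outside, world axes, zero at the start; "ft_torque": the same for the moment, N m; "finger_gap": opening from 0.0 (shut) to 1.0 (fully open); "grasp_force": force on a finger pad.
Only numpy, scipy, OpenCV 4.12 (cv2) and the standard library are available. Lean on these libraries where they do the work, as an engineer would, in place of code of your own. Each camera call takes 0.05 s, during which the arm holds its last target. There are 200 camera calls.

### The job

Unlock the pallet on the router's bed: press the spring safety catch down with one fingertip and, while you keep it down, push the bolt by its upright tab with the other fingertip until it is fully drawn out of the pallet's lug. Then let the catch spring up so that it keeps the bolt drawn, and move clear. Do it by touch only: pick nothing up, and leave the wooden workpiece and the other loose things where they are.

Things in the scene. Friction and masses are not known exactly. Their poses are not given: they have to be found in the camera images.
- lock: Pallet lock with pallet: grey metal plate 150 (x) by 430 (y) by 12 mm, fixed on the black bed, z up. Origin on its underside, 40 mm above the work surface, under the lock's middle; plate y = -280 to +150 mm. The bolt unlocks towards +y; pallet and its 44 mm high lug lie at y < -113 mm. Catch bar at negative x, bolt axis at x = +34, z = 28 mm. Rod, guides, collar stay below z = 40 mm.
- catch_top (a point): Centre of the upper face of the spring safety catch: a flat dark steel bar, 42 mm (lock's x) by 112 mm (lock's y), 6 mm thick, fine cross lines; at rest at x = -42, y = -5, z = 50 mm of the lock. It moves straight down against a spring (about 3 N at first, 6.5 N at the bottom) and rises by itself. Press it anywhere; a fingertip may slide along it.
- catch (a joint): How far the catch is pressed down, m: 0 up (locking), 0.009 fully down on a hard stop, its upper face then at z = 41 mm of the lock. Beyond about 0.006 its tooth is clear of the bolt's collar and the bolt is free.
- tab_top (a point): Centre of the upper edge of the bolt's upright steel tab: 32 mm wide (lock's x), 8 mm thick (lock's y), at x = +34, y = -10, z = 78 mm of the lock when locked; moves with the bolt. Push its flat -y face towards +y. Before that face, for 50 mm, the space is free down to z = 40 mm. Two tips 45 to 85 mm apart at equal height, astride the lock's x = 0, reach both catch bar and tab.
- bolt (a joint): How far the bolt is drawn along the lock's +y, m: 0 locked in the lug, 0.035 at its hard stop. A spring pushes it back (2.7 N at 0, 4.8 N at 0.035). With the catch up it moves only 1 mm. Drawn past 0.030, the catch, let up, rises behind the bolt's collar and the bolt, let go, rests on it at about 0.029; if the catch is let up sooner, a bolt let go springs back to 0.
- blank_mid (a point): Centre of the loose wooden workpiece, 85 x 105 x 15 mm, lying on the pallet. Leave it.
- collet_nut_mid (a point): Centre of a loose steel collet nut, 34 mm across, 26 mm high, standing on the bed. Leave it.
- jar_mid (a point): Centre of a loose white jar with a black cap, 52 mm across, 75 mm high, standing on the bed. Leave it.
- vee_block_mid (a point): Centre of a loose dark steel block, 45 x 45 x 35 mm, standing on the bed. Leave it.

How it is judged (in metres and radians):
On the way, in this order (a step that is already met when the one before it is completed fails the run):
1. a fingertip presses the catch down while the bolt is still home (value of joint catch above 0.005 m and contact force between the fingers and catch above 0.5 N and value of joint bolt below 0.008 m), for 0.05 s.
2. the bolt is pushed back by a finger while the catch is still held down by a finger (value of joint bolt above 0.022 m and value of joint catch above 0.004 m and contact force between the fingers and catch above 0.3 N and contact force between the fingers and bolt above 0.3 N), for 0.05 s.
At the end, for the whole second after the job is handed in: The bolt stays drawn by more than 26 mm of its 35 mm, at rest, with the catch up again (pressed less than 2 mm) and holding it; the wooden workpiece, collet nut, jar and block are within 20 mm of where they stood (value of joint bolt above 0.026 m and value of joint catch below 0.002 m and velocity of joint bolt between -0.005 and 0.005 m/s and distance of each of blank_mid, collet_nut_mid, jar_mid, vee_block_mid from where it was at the start of the episode below 0.02 m); the robot touches nothing.
It fails at once if the wooden workpiece is lifted, carried or pushed away (20 mm) (distance of blank_mid from where it was at the start of the episode above 0.02 m).
It fails at once if the collet nut is lifted, carried or pushed away (20 mm) (distance of collet_nut_mid from where it was at the start of the episode above 0.02 m).
It fails at once if the jar is lifted, carried or pushed away (20 mm) (distance of jar_mid from where it was at the start of the episode above 0.02 m).
It fails at once if the steel block is lifted, carried or pushed away (20 mm) (distance of vee_block_mid from where it was at the start of the episode above 0.02 m).
It also fails if it takes over 48 s, if anything falls off the work surface, if the arm or the gripper's body presses on something with over 40 N, if the wrist force passes 120 N, or if a joint passes its speed limit or range.

## Working session

There is one attempt and no reset: what is moved stays moved. The work goes in short steps, Python scripts to look and compute and a tool call to move; the robot and the scene stay as the last step left them, time stands still between calls to the robot, and variables do not carry over. Pictures are saved under pics/ and viewed, at most 10 in all, crops included, and the job is handed in when it is done.

Besides the shell and the picture viewer there is one more tool, called after "Call:" as name(argument=value, ...), one argument or row to a line, values as JSON. arm_command: Moves the arm, as the interface text tells. Shift numbers are shares of 0.04 m and turn numbers shares of 60 degrees, none past 1 either way. Its arguments: {"type":"object","properties":{"motion":{"type":"array","items":{"type":"object","properties":{"jaw":{"type":"number"},"tx":{"type":"number","minimum":-1,"maximum":1},"ty":{"type":"number","minimum":-1,"maximum":1},"tz":{"type":"number","minimum":-1,"maximum":1},"twist":{"type":"number","minimum":-1,"maximum":1}}}},"grip_force":{"type":"number"}},"required":["motion"]}

```bash
mkdir -p pics
python3 - <<'E'
from cell import *
import cv2
for n in("top","side"):
    cv2.imwrite(f"pics/{n}0.png",snapshot(n)[:,:,::-1]); print(n,camera_model(n))
s=read_state();print(s["clock"],s["tool_pos"],s["ee_rot"],s["finger_gap"],s["force"])
E
```

```text
top {'fx': 464.6640792818119, 'fy': 464.6640792818119, 'cx': 256.01933747616056, 'cy': 189.32084173681176, 'eye': array([0.47054679, 0.05467342, 1.01520202]), 'orientation': array([[ 0.00286564, -0.99440656,  0.1055812 ],
       [-0.99994211, -0.00394455, -0.01001134],
       [ 0.01037181, -0.10554639, -0.99436029]])}
side {'fx': 427.77826078788917, 'fy': 427.77826078788917, 'cx': 252.9812627862748, 'cy': 198.47963207948257, 'eye': array([0.25989013, 0.55665629, 0.66373192]), 'orientation': array([[-0.86208077, -0.3448949 ,  0.37130076],
       [-0.50676722,  0.58391179, -0.63421921],
       [ 0.00193208, -0.73491124, -0.67816056]])}
0.1 [ 0.27213669 -0.56227379  0.23062231] [[ 9.00110655e-01  4.35660928e-01 -6.04380998e-04]
 [ 4.35661341e-01 -9.00110007e-01  1.08215453e-03]
 [-7.25569384e-05 -1.23736426e-03 -9.99999232e-01]] 0.9969765721866133 [-0.30373166  0.20640885 -0.18524074]
```

View pics/top0.png

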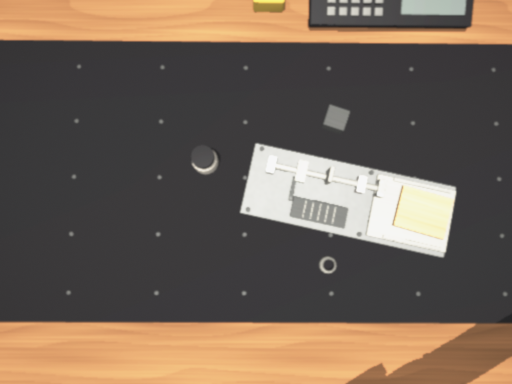

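View pics/side0.png

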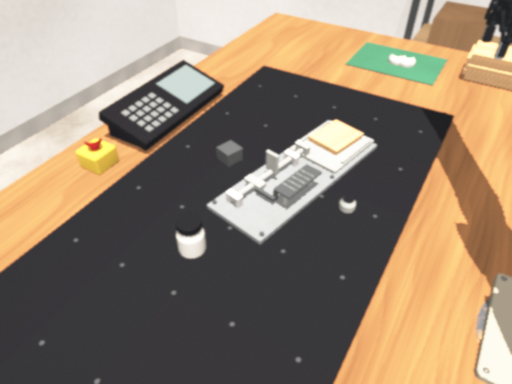

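The top view shows the lock at about (350,200), with +y pointing image-left. The tab is near (331,174), the catch near (319,212), the nut (328,265), the block (337,118) and the jar (205,158). I'll enlarge the lock.

Run:
```python
import cv2
i=cv2.imread("pics/top0.png")[135:265,232:392]
cv2.imwrite("pics/crop1.png",cv2.resize(i,None,fx=4.5,fy=4.5,interpolation=cv2.INTER_CUBIC))
i=cv2.imread("pics/side0.png")[110:250,200:390]
cv2.imwrite("pics/crop2.png",cv2.resize(i,None,fx=4,fy=4,interpolation=cv2.INTER_CUBIC))
```

```text
(no output)
```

View pics/crop1.png

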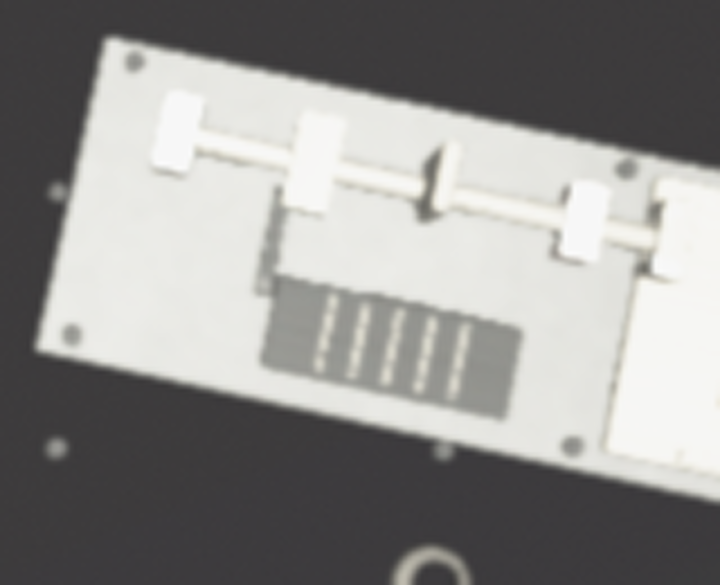

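View pics/crop2.png

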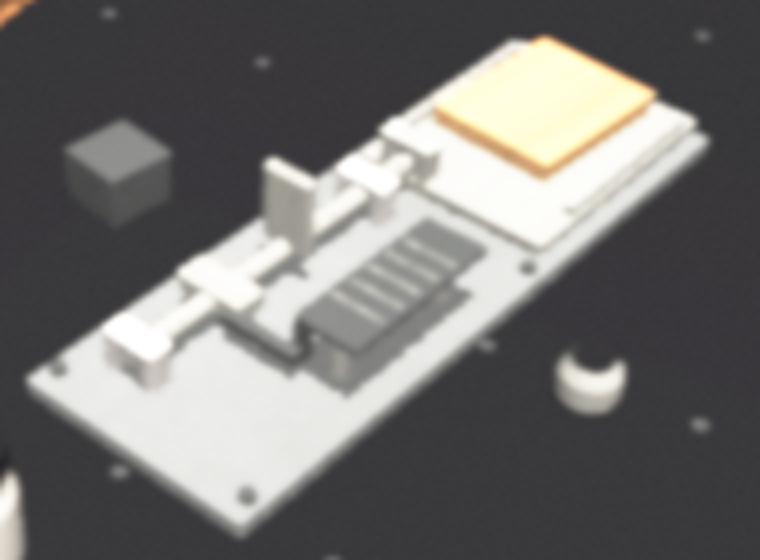

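```bash
cat > fit.py <<'E'
from cell import *
import numpy as np, cv2
from scipy.optimize import least_squares
def pose(p,z=.04):
    c,s=np.cos(p[2]),np.sin(p[2]); return np.array([[c,-s,0],[s,c,0],[0,0,1]]),np.array([p[0],p[1],z])
def proj(n,w):
    m=camera_model(n); q=(w-m["eye"])@m["orientation"]
    return q[:,:2]/q[:,2:]*[m["fx"],m["fy"]]+[m["cx"],m["cy"]]
E
python3 - <<'E'
from fit import *
ct=[(-21,51,50),(-21,-61,50),(-63,-61,50),(-63,51,50)]
pl=[(75,150,12),(-75,150,12)]
L=np.array(ct+pl)/1e3
T=(np.array([(277,276),(523,328),(505,418),(262,366),(107,38),(37,350)])+.5)/4.5+[232,135]-.5
S=(np.array([(298,318),(427,218),(487,248),(360,348),(30,380),(240,527)])+.5)/4+[200,110]-.5
def res(p):
    R,t=pose(p); w=L@R.T+t
    return np.r_[(proj("top",w)-T).ravel(),(proj("side",w)-S).ravel()]
r=least_squares(res,[.45,-.05,-.2]); print(r.x,np.degrees(r.x[2])); print(res(r.x).reshape(-1,2).round(1))
np.save("lock.npy",r.x); R,t=pose(r.x)
for n,p in dict(start=(-3,-38,78),tab=(34,-10,78)).items(): print(n,R@(np.array(p)/1e3)+t)
s=read_state(); y=s["ee_rot"][:,1]; 
print("twist needed deg",[np.degrees(np.arctan2(k*R[1,0],k*R[0,0])-np.arctan2(y[1],y[0])) for k in(1,-1)], s["joint_positions"])
E
```

```text
[ 0.56556884 -0.0830207  -0.2093325 ] -11.993868499645249
[[-0.1  0.1]
 [ 0.1  0.3]
 [ 0.   0.9]
 [-1.1  0.6]
 [-0.7  0.3]
 [-0.4  0.6]
 [-1.2 -1.6]
 [-0.  -1.5]
 [ 0.8 -0.8]
 [-0.6  0.4]
 [-0.8 -0.8]
 [ 0.5 -1. ]]
start [ 0.55473767 -0.11956773  0.118     ]
tab [ 0.59674855 -0.09986784  0.118     ]
twist needed deg [np.float64(52.17875307499504), np.float64(232.1787530749951)] [62.87746732 19.06663235 -3.70676901 83.70022572  1.23843139 77.34403011
 -5.07196085]
```

Call:
arm_command(
  motion=[
    {"tx": 0.295, "ty": 0.46, "twist": 0.036, "jaw": 70},
    {"tx": 0.295, "ty": 0.46, "twist": 0.036, "jaw": 70},
    {"tx": 0.295, "ty": 0.46, "twist": 0.036, "jaw": 70},
    {"tx": 0.295, "ty": 0.46, "twist": 0.036, "jaw": 70},
    {"tx": 0.295, "ty": 0.46, "twist": 0.036, "jaw": 70},
    {"tx": 0.295, "ty": 0.46, "twist": 0.036, "jaw": 70},
    {"tx": 0.295, "ty": 0.46, "twist": 0.036, "jaw": 70},
    {"tx": 0.295, "ty": 0.46, "twist": 0.036, "jaw": 70},
    {"tx": 0.295, "ty": 0.46, "twist": 0.036, "jaw": 70},
    {"tx": 0.295, "ty": 0.46, "twist": 0.036, "jaw": 70},
    {"tx": 0.295, "ty": 0.46, "twist": 0.036, "jaw": 70},
    {"tx": 0.295, "ty": 0.46, "twist": 0.036, "jaw": 70},
  ],
)

```text
schema error: expected keys jaw, tx, ty, tz, twist
```

Call:
arm_command(
  motion=[
    {"tx": 0.295, "ty": 0.46, "twist": 0.036, "jaw": 70},
    {"tx": 0.295, "ty": 0.46, "twist": 0.036, "jaw": 70},
    {"tx": 0.295, "ty": 0.46, "twist": 0.036, "jaw": 70},
    {"tx": 0.295, "ty": 0.46, "twist": 0.036, "jaw": 70},
    {"tx": 0.295, "ty": 0.46, "twist": 0.036, "jaw": 70},
    {"tx": 0.295, "ty": 0.46, "twist": 0.036, "jaw": 70},
    {"tx": 0.295, "ty": 0.46, "twist": 0.036, "jaw": 70},
    {"tx": 0.295, "ty": 0.46, "twist": 0.036, "jaw": 70},
    {"tx": 0.295, "ty": 0.46, "twist": 0.036, "jaw": 70},
    {"tx": 0.295, "ty": 0.46, "twist": 0.036, "jaw": 70},
    {"tx": 0.295, "ty": 0.46, "twist": 0.036, "jaw": 70},
    {"tx": 0.295, "ty": 0.46, "twist": 0.036, "jaw": 70},
    {"jaw": 70},
    {"jaw": 70},
  ],
)

```text
schema error: expected keys jaw, tx, ty, tz, twist
```

Call:
arm_command(
  motion=[
    {"tx": 0.3, "ty": 0.46, "tz": 0, "twist": 0.036, "jaw": 70},
    {"tx": 0.3, "ty": 0.46, "tz": 0, "twist": 0.036, "jaw": 70},
    {"tx": 0.3, "ty": 0.46, "tz": 0, "twist": 0.036, "jaw": 70},
    {"tx": 0.3, "ty": 0.46, "tz": 0, "twist": 0.036, "jaw": 70},
    {"tx": 0.3, "ty": 0.46, "tz": 0, "twist": 0.036, "jaw": 70},
    {"tx": 0.3, "ty": 0.46, "tz": 0, "twist": 0.036, "jaw": 70},
    {"tx": 0.3, "ty": 0.46, "tz": 0, "twist": 0.036, "jaw": 70},
    {"tx": 0.3, "ty": 0.46, "tz": 0, "twist": 0.036, "jaw": 70},
    {"tx": 0.3, "ty": 0.46, "tz": 0, "twist": 0.036, "jaw": 70},
    {"tx": 0.3, "ty": 0.46, "tz": 0, "twist": 0.036, "jaw": 70},
    {"tx": 0.3, "ty": 0.46, "tz": 0, "twist": 0.036, "jaw": 70},
    {"tx": 0.3, "ty": 0.46, "tz": 0, "twist": 0.036, "jaw": 70},
  ],
)

```text
clock: 1.3
tool_pos: [0.4173, -0.3402, 0.2314]
ee_rot: [[0.617, 0.787, 0.0], [0.787, -0.617, -0.0], [0.0, 0.0, -1.0]]
force: [-0.4, 0.3, 0.2]
finger_gap: 0.702
grasp_force: 0.0
```

Call:
arm_command(
  motion=[
    {"tx": 0.3, "ty": 0.46, "tz": 0, "twist": 0.036, "jaw": 70},
    {"tx": 0.3, "ty": 0.46, "tz": 0, "twist": 0.036, "jaw": 70},
    {"tx": 0.3, "ty": 0.46, "tz": 0, "twist": 0.036, "jaw": 70},
    {"tx": 0.3, "ty": 0.46, "tz": 0, "twist": 0.036, "jaw": 70},
    {"tx": 0.3, "ty": 0.46, "tz": 0, "twist": 0.036, "jaw": 70},
    {"tx": 0.3, "ty": 0.46, "tz": 0, "twist": 0.036, "jaw": 70},
    {"tx": 0.3, "ty": 0.46, "tz": 0, "twist": 0.036, "jaw": 70},
    {"tx": 0.3, "ty": 0.46, "tz": 0, "twist": 0.036, "jaw": 70},
    {"tx": 0.3, "ty": 0.46, "tz": 0, "twist": 0.036, "jaw": 70},
    {"tx": 0.3, "ty": 0.46, "tz": 0, "twist": 0.036, "jaw": 70},
    {"tx": 0.2, "ty": 0.46, "tz": 0, "twist": 0.036, "jaw": 70},
    {"tx": 0, "ty": 0, "tz": 0, "twist": 0, "jaw": 70},
  ],
)

```text
clock: 2.5
tool_pos: [0.5456, -0.1353, 0.2313]
ee_rot: [[0.243, 0.97, 0.0], [0.97, -0.243, 0.002], [0.002, 0.0, -1.0]]
force: [0.2, -0.4, 0.4]
finger_gap: 0.696
grasp_force: 0.0
```

Call:
arm_command(
  motion=[
    {"tx": 0.23, "ty": 0.39, "tz": 0, "twist": 0.034, "jaw": 70},
    {"tx": 0, "ty": 0, "tz": -0.6, "twist": 0, "jaw": 70},
    {"tx": 0, "ty": 0, "tz": -0.6, "twist": 0, "jaw": 70},
    {"tx": 0, "ty": 0, "tz": -0.6, "twist": 0, "jaw": 70},
    {"tx": 0, "ty": 0, "tz": -0.4, "twist": 0, "jaw": 70},
    {"tx": 0, "ty": 0, "tz": 0, "twist": 0, "jaw": 70},
  ],
)

```text
clock: 3.1
tool_pos: [0.5524, -0.1234, 0.1411]
ee_rot: [[0.215, 0.977, -0.004], [0.977, -0.215, 0.001], [0.0, -0.004, -1.0]]
force: [0.1, -0.1, 0.8]
finger_gap: 0.7
grasp_force: 0.0
```

Run:
```python
from fit import *
i=snapshot("side")[:,:,::-1]; j=snapshot("top")[:,:,::-1]
a=cv2.resize(i[90:250,200:360],None,fx=3.7,fy=3.7,interpolation=cv2.INTER_CUBIC)
b=cv2.resize(j[110:270,270:320],None,fx=3.7,fy=3.7,interpolation=cv2.INTER_CUBIC)
cv2.imwrite("pics/c3.png",np.hstack([a,b]))
s=read_state(); R,t=pose(np.load("lock.npy")); print(s["tool_pos"],R.T@(s["tool_pos"]-t)*1e3,s["ee_rot"][:,1],s["force"],s["finger_gap"])
```

```text
[ 0.55388542 -0.12357889  0.14383691] [ -3.00009647 -42.1006957  103.83690618] [ 9.76594857e-01 -2.15087032e-01  2.32256029e-04] [ 1.01979128  0.49272022 -0.43727175] 0.6972002902488292
```

View pics/c3.png

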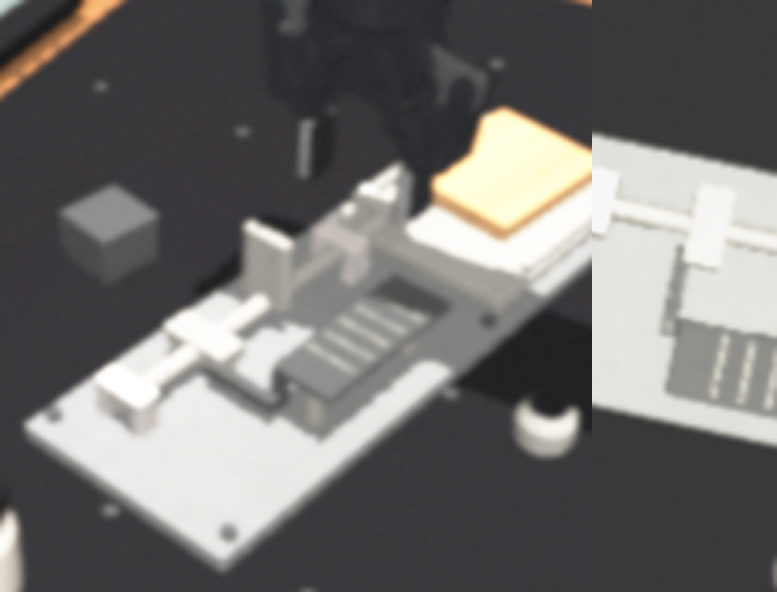

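The side view shows the far fingertip at (308,178) in the crop, just behind the tab, and the near fingertip above the far end of the catch. The alignment looks right, so I'll descend.

Call:
arm_command(
  motion=[
    {"tx": 0, "ty": 0, "tz": -0.4, "twist": 0, "jaw": 70},
    {"tx": 0, "ty": 0, "tz": -0.4, "twist": 0, "jaw": 70},
    {"tx": 0, "ty": 0, "tz": -0.3, "twist": 0, "jaw": 70},
    {"tx": 0, "ty": 0, "tz": 0, "twist": 0, "jaw": 70},
    {"tx": 0, "ty": 0, "tz": 0, "twist": 0, "jaw": 70},
  ],
)

```text
clock: 3.7
tool_pos: [0.554, -0.1238, 0.1001]
ee_rot: [[0.216, 0.977, 0.001], [0.977, -0.216, -0.0], [0.0, 0.001, -1.0]]
force: [-0.4, -0.7, 0.8]
finger_gap: 0.699
grasp_force: 0.0
```

Run:
```python
from fit import *
i=snapshot("side")[:,:,::-1]
cv2.imwrite("pics/c4.png",cv2.resize(i[110:230,240:360],None,fx=5,fy=5,interpolation=cv2.INTER_CUBIC))
s=read_state(); R,t=pose(np.load("lock.npy")); print(s["tool_pos"],R.T@(s["tool_pos"]-t)*1e3,s["force"])
```

```text
[ 0.55417573 -0.12377384  0.10037808] [ -2.6756149  -42.23105851  60.37808304] [ 0.80180536 -0.78503502 -0.33096871]
```

View pics/c4.png

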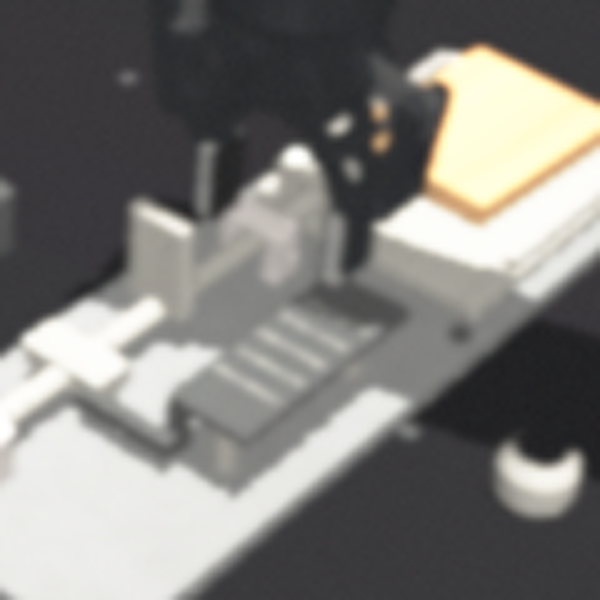

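The fingertips are just above the catch's far end and in front of the tab. Now I'll press by feel.

Call:
arm_command(
  motion=[
    {"tx": 0, "ty": 0, "tz": -0.1, "twist": 0, "jaw": 70},
    {"tx": 0, "ty": 0, "tz": -0.1, "twist": 0, "jaw": 70},
    {"tx": 0, "ty": 0, "tz": -0.1, "twist": 0, "jaw": 70},
    {"tx": 0, "ty": 0, "tz": 0, "twist": 0, "jaw": 70},
    {"tx": 0, "ty": 0, "tz": 0, "twist": 0, "jaw": 70},
  ],
)

```text
clock: 4.25
tool_pos: [0.5535, -0.1237, 0.0872]
ee_rot: [[0.216, 0.976, -0.0], [0.976, -0.216, 0.0], [0.0, -0.0, -1.0]]
force: [0.2, -0.4, 1.1]
finger_gap: 0.702
grasp_force: 0.0
```

Call:
arm_command(
  motion=[
    {"tx": 0, "ty": 0, "tz": -0.05, "twist": 0, "jaw": 70},
    {"tx": 0, "ty": 0, "tz": 0, "twist": 0, "jaw": 70},
    {"tx": 0, "ty": 0, "tz": 0, "twist": 0, "jaw": 70},
  ],
)

```text
clock: 4.55
tool_pos: [0.5535, -0.1238, 0.0854]
ee_rot: [[0.216, 0.976, 0.0], [0.976, -0.216, 0.0], [0.0, 0.0, -1.0]]
force: [-0.5, 0.2, -0.1]
finger_gap: 0.702
grasp_force: 0.0
```

Call:
arm_command(
  motion=[
    {"tx": 0, "ty": 0, "tz": -0.05, "twist": 0, "jaw": 70},
    {"tx": 0, "ty": 0, "tz": 0, "twist": 0, "jaw": 70},
    {"tx": 0, "ty": 0, "tz": 0, "twist": 0, "jaw": 70},
  ],
)

```text
clock: 4.85
tool_pos: [0.5537, -0.1238, 0.0836]
ee_rot: [[0.216, 0.976, 0.0], [0.976, -0.216, -0.0], [-0.0, 0.0, -1.0]]
force: [-1.0, -0.2, 3.6]
finger_gap: 0.702
grasp_force: 1.7
```

Call:
arm_command(
  motion=[
    {"tx": 0, "ty": 0, "tz": -0.05, "twist": 0, "jaw": 70},
    {"tx": 0, "ty": 0, "tz": 0, "twist": 0, "jaw": 70},
    {"tx": 0, "ty": 0, "tz": 0, "twist": 0, "jaw": 70},
  ],
)

```text
clock: 5.15
tool_pos: [0.5537, -0.1238, 0.0814]
ee_rot: [[0.216, 0.976, 0.0], [0.976, -0.216, -0.0], [0.0, 0.0, -1.0]]
force: [-1.0, -0.0, 3.8]
finger_gap: 0.699
grasp_force: 2.0
```

Call:
arm_command(
  motion=[
    {"tx": 0, "ty": 0, "tz": -0.05, "twist": 0, "jaw": 70},
    {"tx": 0, "ty": 0, "tz": 0, "twist": 0, "jaw": 70},
    {"tx": 0, "ty": 0, "tz": 0, "twist": 0, "jaw": 70},
  ],
)

```text
clock: 5.45
tool_pos: [0.5536, -0.1238, 0.0794]
ee_rot: [[0.216, 0.976, 0.0], [0.976, -0.216, -0.0], [0.0, 0.0, -1.0]]
force: [-0.4, -0.4, 4.8]
finger_gap: 0.699
grasp_force: 2.3
```

Call:
arm_command(
  motion=[
    {"tx": 0, "ty": 0, "tz": -0.05, "twist": 0, "jaw": 70},
    {"tx": 0, "ty": 0, "tz": 0, "twist": 0, "jaw": 70},
    {"tx": 0, "ty": 0, "tz": 0, "twist": 0, "jaw": 70},
  ],
)

```text
clock: 5.75
tool_pos: [0.5536, -0.1238, 0.0775]
ee_rot: [[0.216, 0.976, 0.0], [0.976, -0.216, -0.0], [0.0, 0.0, -1.0]]
force: [0.6, -0.9, 4.7]
finger_gap: 0.698
grasp_force: 2.6
```

Call:
arm_command(
  motion=[
    {"tx": 0, "ty": 0, "tz": -0.025, "twist": 0, "jaw": 70},
    {"tx": 0, "ty": 0, "tz": 0, "twist": 0, "jaw": 70},
    {"tx": 0, "ty": 0, "tz": 0, "twist": 0, "jaw": 70},
  ],
)

```text
clock: 6.05
tool_pos: [0.5536, -0.1238, 0.0765]
ee_rot: [[0.216, 0.976, 0.0], [0.976, -0.216, -0.0], [-0.0, 0.0, -1.0]]
force: [-0.6, 0.2, 5.8]
finger_gap: 0.701
grasp_force: 2.7
```

Run:
```python
from fit import *
snapshot("side");s=read_state(); R,t=pose(np.load("lock.npy")); print(R.T@(s["tool_pos"]-t)*1e3,s["force"],s["grasp_force"]); print(R[:,1])
```

```text
[ -3.1734407  -42.35450288  36.56866198] [0.1503413  0.22050613 5.42626221] 2.726604210329242
[0.20780701 0.97816984 0.        ]
```

Call:
arm_command(
  motion=[
    {"tx": 0.021, "ty": 0.098, "tz": 0, "twist": 0, "jaw": 70},
    {"tx": 0.021, "ty": 0.098, "tz": 0, "twist": 0, "jaw": 70},
    {"tx": 0.021, "ty": 0.098, "tz": 0, "twist": 0, "jaw": 70},
    {"tx": 0.021, "ty": 0.098, "tz": 0, "twist": 0, "jaw": 70},
    {"tx": 0.021, "ty": 0.098, "tz": 0, "twist": 0, "jaw": 70},
    {"tx": 0.021, "ty": 0.098, "tz": 0, "twist": 0, "jaw": 70},
    {"tx": 0, "ty": 0, "tz": 0, "twist": 0, "jaw": 70},
  ],
)

```text
clock: 6.8
tool_pos: [0.5584, -0.1019, 0.0765]
ee_rot: [[0.217, 0.976, -0.0], [0.976, -0.217, -0.002], [-0.002, 0.0, -1.0]]
force: [-1.0, -4.5, 6.3]
finger_gap: 0.7
grasp_force: 4.3
```

Call:
arm_command(
  motion=[
    {"tx": 0.021, "ty": 0.098, "tz": 0, "twist": 0, "jaw": 70},
    {"tx": 0.021, "ty": 0.098, "tz": 0, "twist": 0, "jaw": 70},
    {"tx": 0.021, "ty": 0.098, "tz": 0, "twist": 0, "jaw": 70},
    {"tx": 0.021, "ty": 0.098, "tz": 0, "twist": 0, "jaw": 70},
    {"tx": 0.021, "ty": 0.098, "tz": 0, "twist": 0, "jaw": 70},
    {"tx": 0, "ty": 0, "tz": 0, "twist": 0, "jaw": 70},
  ],
)

```text
clock: 7.4
tool_pos: [0.5626, -0.0827, 0.0766]
ee_rot: [[0.217, 0.976, -0.0], [0.976, -0.217, -0.003], [-0.003, 0.0, -1.0]]
force: [-1.0, -6.3, 6.1]
finger_gap: 0.7
grasp_force: 4.8
```

Run:
```python
from fit import *
i=snapshot("side")[:,:,::-1]
cv2.imwrite("pics/c5.png",cv2.resize(i[110:230,230:350],None,fx=5,fy=5,interpolation=cv2.INTER_CUBIC))
s=read_state(); R,t=pose(np.load("lock.npy")); print(R.T@(s["tool_pos"]-t)*1e3,R.T@s["force"],s["grasp_force"])
```

```text
[-2.98636488 -0.2944703  36.54439048] [-0.45706023 -6.68971191  6.46068363] 4.785420873085968
```

View pics/c5.png

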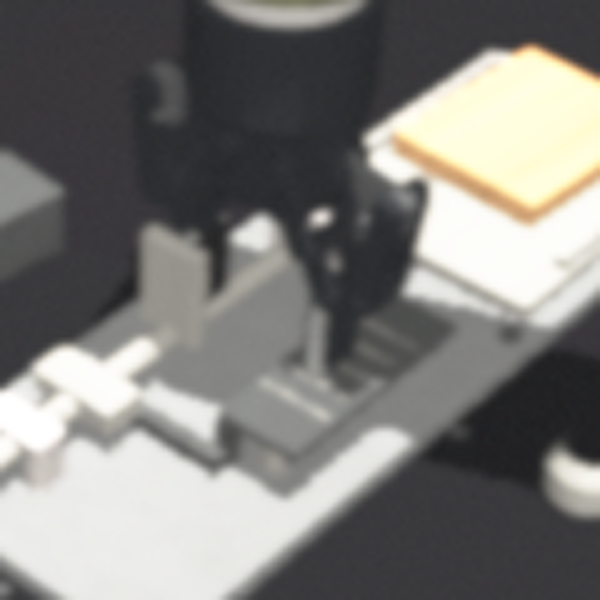

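The tab is at about (175,285) in the crop and has moved roughly 24 mm towards the guide, with the other tip still on the catch. I'll push on to the hard stop in small steps.

Call:
arm_command(
  motion=[
    {"tx": 0.01, "ty": 0.049, "tz": 0, "twist": 0, "jaw": 70},
    {"tx": 0.01, "ty": 0.049, "tz": 0, "twist": 0, "jaw": 70},
    {"tx": 0.01, "ty": 0.049, "tz": 0, "twist": 0, "jaw": 70},
    {"tx": 0.01, "ty": 0.049, "tz": 0, "twist": 0, "jaw": 70},
    {"tx": 0, "ty": 0, "tz": 0, "twist": 0, "jaw": 70},
  ],
)

```text
clock: 7.95
tool_pos: [0.5642, -0.0755, 0.0766]
ee_rot: [[0.218, 0.976, -0.0], [0.976, -0.218, -0.003], [-0.003, 0.0, -1.0]]
force: [-2.3, -7.5, 6.9]
finger_gap: 0.698
grasp_force: 5.1
```

Call:
arm_command(
  motion=[
    {"tx": 0.005, "ty": 0.024, "tz": 0, "twist": 0, "jaw": 70},
    {"tx": 0.005, "ty": 0.024, "tz": 0, "twist": 0, "jaw": 70},
    {"tx": 0, "ty": 0, "tz": 0, "twist": 0, "jaw": 70},
  ],
)

```text
clock: 8.25
tool_pos: [0.5645, -0.0738, 0.0765]
ee_rot: [[0.218, 0.976, -0.0], [0.976, -0.218, -0.003], [-0.003, 0.0, -1.0]]
force: [-1.9, -8.2, 7.1]
finger_gap: 0.698
grasp_force: 5.1
```

Call:
arm_command(
  motion=[
    {"tx": 0.005, "ty": 0.024, "tz": 0, "twist": 0, "jaw": 70},
    {"tx": 0, "ty": 0, "tz": 0, "twist": 0, "jaw": 70},
  ],
)

```text
clock: 8.45
tool_pos: [0.5647, -0.073, 0.0766]
ee_rot: [[0.218, 0.976, -0.0], [0.976, -0.218, -0.003], [-0.003, 0.0, -1.0]]
force: [-2.5, -7.3, 7.0]
finger_gap: 0.699
grasp_force: 5.1
```

Call:
arm_command(
  motion=[
    {"tx": 0.005, "ty": 0.024, "tz": 0, "twist": 0, "jaw": 70},
    {"tx": 0, "ty": 0, "tz": 0, "twist": 0, "jaw": 70},
  ],
)

```text
clock: 8.65
tool_pos: [0.5648, -0.0722, 0.0765]
ee_rot: [[0.218, 0.976, -0.001], [0.976, -0.218, -0.003], [-0.003, 0.0, -1.0]]
force: [-3.0, -10.0, 7.4]
finger_gap: 0.698
grasp_force: 6.1
```

Call:
arm_command(
  motion=[
    {"tx": 0.005, "ty": 0.024, "tz": 0, "twist": 0, "jaw": 70},
    {"tx": 0, "ty": 0, "tz": 0, "twist": 0, "jaw": 70},
  ],
)

```text
clock: 8.85
tool_pos: [0.5649, -0.0722, 0.0766]
ee_rot: [[0.219, 0.976, -0.001], [0.976, -0.219, -0.004], [-0.004, 0.0, -1.0]]
force: [-3.1, -11.4, 7.3]
finger_gap: 0.698
grasp_force: 7.2
```

The bolt is on its hard stop: the force rises and the position holds. Now I'll raise straight up to let the catch up, then back off and go clear.

Call:
arm_command(
  motion=[
    {"tx": 0, "ty": 0, "tz": 0.1, "twist": 0, "jaw": 70},
    {"tx": 0, "ty": 0, "tz": 0.1, "twist": 0, "jaw": 70},
    {"tx": 0, "ty": 0, "tz": 0.1, "twist": 0, "jaw": 70},
    {"tx": 0, "ty": 0, "tz": 0.1, "twist": 0, "jaw": 70},
    {"tx": 0, "ty": 0, "tz": 0, "twist": 0, "jaw": 70},
    {"tx": -0.02, "ty": -0.098, "tz": 0, "twist": 0, "jaw": 70},
    {"tx": -0.02, "ty": -0.098, "tz": 0, "twist": 0, "jaw": 70},
    {"tx": -0.02, "ty": -0.098, "tz": 0, "twist": 0, "jaw": 70},
    {"tx": -0.02, "ty": -0.098, "tz": 0, "twist": 0, "jaw": 70},
    {"tx": 0, "ty": 0, "tz": 0, "twist": 0, "jaw": 70},
  ],
)

```text
clock: 9.85
tool_pos: [0.5625, -0.0839, 0.0926]
ee_rot: [[0.216, 0.976, 0.001], [0.976, -0.216, 0.0], [0.0, 0.001, -1.0]]
force: [-0.4, 0.5, 0.3]
finger_gap: 0.697
grasp_force: 0.0
```

Call:
arm_command(
  motion=[
    {"tx": 0, "ty": 0, "tz": 0.4, "twist": 0, "jaw": 70},
    {"tx": 0, "ty": 0, "tz": 0.6, "twist": 0, "jaw": 70},
    {"tx": 0, "ty": 0, "tz": 0.6, "twist": 0, "jaw": 70},
    {"tx": 0, "ty": 0, "tz": 0.6, "twist": 0, "jaw": 70},
    {"tx": 0, "ty": -0.5, "tz": 0.6, "twist": 0, "jaw": 70},
    {"tx": 0, "ty": -0.7, "tz": 0.4, "twist": 0, "jaw": 70},
    {"tx": 0, "ty": -0.7, "tz": 0, "twist": 0, "jaw": 70},
    {"tx": 0, "ty": -0.7, "tz": 0, "twist": 0, "jaw": 70},
    {"tx": 0, "ty": -0.5, "tz": 0, "twist": 0, "jaw": 70},
    {"tx": 0, "ty": 0, "tz": 0, "twist": 0, "jaw": 70},
    {"tx": 0, "ty": 0, "tz": 0, "twist": 0, "jaw": 70},
  ],
)

```text
clock: 10.95
tool_pos: [0.5625, -0.2071, 0.2214]
ee_rot: [[0.215, 0.977, 0.001], [0.977, -0.215, 0.0], [0.001, 0.001, -1.0]]
force: [-0.4, 0.3, 0.2]
finger_gap: 0.703
grasp_force: 0.0
```

Run:
```python
from fit import *
i=snapshot("side")[:,:,::-1]
cv2.imwrite("pics/c6.png",cv2.resize(i[100:250,200:390],None,fx=4,fy=4,interpolation=cv2.INTER_CUBIC))
s=read_state(); print(s["tool_pos"],s["force"],s["clock"])
R,t=pose(np.load("lock.npy"))
for d in(0,.029,.035): print(d,(proj("side",np.array([[.05,-.014+d,.078],[.018,-.006+d,.078]])@R.T+t)-[200,100])*4)
```

```text
[ 0.56261778 -0.20633061  0.22124626] [-0.13750711  0.75985922 -0.17628452] 11.0
0 [[271.6024213  193.76748383]
 [307.51498856 224.73307767]]
0.029 [[235.67361278 217.64785033]
 [271.4060989  249.70844165]]
0.035 [[228.08348982 222.69268554]
 [263.77433343 254.98708971]]
```

View pics/c6.png

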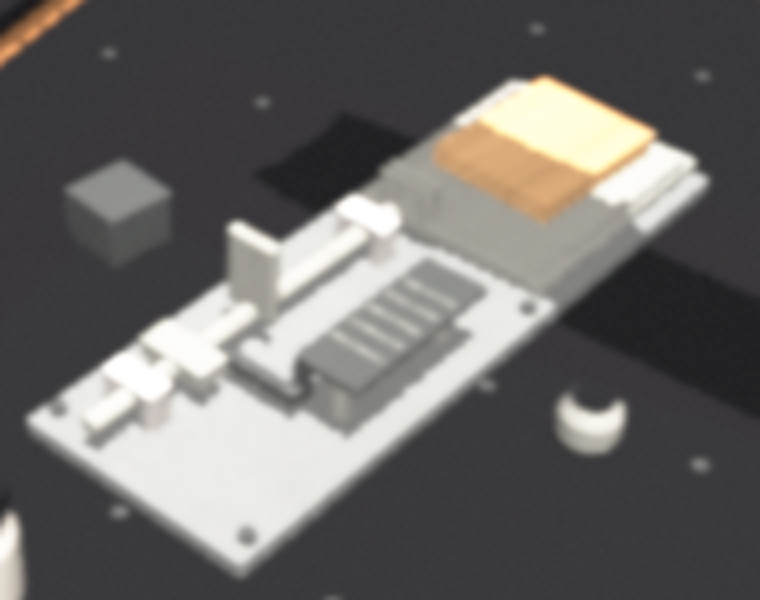

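The tab top is at about (230,222) to (278,243) in the crop, matching a bolt drawn about 29 mm. The catch is up, the loose things haven't moved, and the arm is clear.

```bash
python3 -c "
from cell import *
print(job_done())"
```

```text
the job is handed in; nothing more can be done
None
```

I handed the job in: in the last picture the bolt is drawn about 29 mm and held by the raised catch, the loose things are where they stood, and the arm is clear; no verdict came back.

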